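# Take the measured fossil off the bench comparator

### The arm

A 6-joint arm with a two-finger parallel gripper is mounted at the origin on a cart in front of the work surface, level with it; the furniture and walls round the work are solid. World frame = base frame: x ahead of the robot, y to its left, z up, the work surface at z = 0. Lengths are in m, angles in degrees, forces in N, time in s.
With the tool pointing down it reaches from about 0.325 to 0.75 m from the base axis. Payload 7.6 kg.
Tool frame: the origin (TCP) lies midway between the tips of the shut fingers; the grasp point (between the pads) lies 19 mm behind it (env.tcp_to_grasp is the distance from the TCP to the grasp point, in m); z points along the fingers, y is the line along which they close (so a half turn about z gives the same grasp; the last joint's range is limited). The gripper opens to 85 mm and grips with 20 to 120 N. Pads are 22 mm wide; open, the fingers measure 114 mm over their backs; the gripper's body (76 mm by 85 mm) begins 54 mm behind the grasp point. The pads swing forward as they close: fully open they stand 13 mm farther back than shut.
Start: joints at [-77.768, 2.991, 80.254, -0, 96.75, -4.028], TCP at [0.147, -0.504, 0.231] pointing down, gripper open.
Joint ranges: [-166.34, 166.34], [-52.06, 124.39], [6.96, 135.62], [-60.46, 240.46], [14.63, 156.25], [-167.68, 167.68]. Speed limits (degrees/s): [147.25, 147.25, 172.46, 180, 180, 180].

### API

Orientations are given as a 3x3 rotation matrix whose columns are the frame's x, y, z axes.
In Python, from workcell import env gives the robot as it stands.
- The arm moves only by the tool jog_arm, called after "Call:" as name(argument=value, ...) on one line, values as JSON. Schema: {"type":"object","properties":{"rows":{"type":"array","items":{"type":"array","prefixItems":[{"type":"number"},{"type":"array","items":{"type":"number"},"minItems":3,"maxItems":3},{"type":"number"}],"minItems":3,"maxItems":3},"minItems":1,"maxItems":12},"grip_force":{"type":"number"},"only":{"type":"string"},"quiet":{"type":"boolean"},"lines":{"type":"string"}},"required":["rows"],"additionalProperties":false}. rows is a list of rows, 1 to 12 of them, each written [opening, [dx, dy, dz], turn]: the opening from 0.0 (shut) to 1.0 (fully open), then dx, dy, dz in m, then a turn about the tool's z in degrees; each row shifts and turns the commanded pose from where the row before left it, along the tool's axes as they then stand; what a row does not reach is not made up. A row lasts 1/10 s, in which the tool goes at most 0.05 m and 8.59 degrees, less where a joint would pass 70% of its speed; a pose out of reach is approached as far as the arm can. The fingers move at their own pace and stop on an object; grip_force is the grip in N (left out, the last holds). Time passes only in rows, so rows that do not move let the fingers close. The tool returns the time, the measured TCP pose, the force, the opening and the grip force at its end. only (a regular expression) keeps the lines of the reply that match it, lines (a string "A,B") keeps lines A to B, and quiet returns only ok. Input that does not fit is refused with a message, and nothing moves.
- env.sense(): the state, without advancing time (a new reading comes with each control period).
- env.grab_frame(name): name is "side" or "top" or "wrist"; returns a dict with "img" (420x560x3 uint8, blue, green, red), "range_z" (420x560 float32, m along the optical axis (not along the pixel's ray), 0 where there is no reading), "K" (3x3 intrinsics, pixels), "R" (3x3) and "t" (3): a world point X has camera coordinates R X + t; the wrist camera has in their place "mount" (4x4, takes a point from camera to tool coordinates, whose origin is the TCP and whose axes are the flange's). Camera axes: x right, y down, z forward; pixel columns grow to the right and rows downward; lengths in m; the calibration is good to about 2 mm. A picture is of the moment at which its call begins: read the wrist's pose just before it.
- env.sign_off(): hands the job in; it is judged then, once.
The state is a dict: "t": time; "joint_positions": joint angles; "joint_velocities": joint speeds; "tau": joint torques, N m; "ee_pos": TCP position; "orientation": TCP orientation; "contact_force": force on the tool from outside, world axes, zero at the start; "torque": the same for the moment, N m; "width": opening from 0.0 (shut) to 1.0 (fully open); "grasp_force": force on a finger pad.
Only numpy, scipy, OpenCV 4.12 (cv2) and the standard library are available. Lean on these libraries where they do the work, as an engineer would, in place of code of your own. Each camera call takes 0.05 s, during which the arm holds its last target. There are 200 camera calls.

### The job

The little fossil on the bench comparator has been measured: swing the ball-ended lifting lever on the head fully up so that the measuring tip rises out of the specimen cup, then draw the carriage along the T-track to the open end, lift it off by its tab and set it down in the white tray beside the carriage already there. The fossil lies loose in its cup, so keep the carriage level, do not let it drop and do not knock it against the tip; leave the lever up for the next piece and the other things on the bench where they are.

Things in the scene. Friction and masses are not known exactly. Their poses are not given: they have to be found in the camera images.
- gauge: Bench comparator (thickness gauge), fixed: grey base plate 228 x 76 x 16 mm (x -120 to +108), T-track on it, column at the rear, arm and box-shaped head above the track. Origin on the bench under the spindle; x runs along the track from its open end to the column (carriage comes out along -x, towards the robot), y to the left of that, z up. Column 26 mm thick at x = 76, top z = 196.
- head (a point): Middle of the comparator's head, a grey box 42 x 44 x 64 mm (x, y, z), 130 mm above the bench; below it a steel sleeve 16 mm thick reaches down to z = 84. Arm, clamp collar and knob lie behind it (+x, to x = 126, z up to 150). Axes as the gauge's.
- track_end (a point): Open end of the T-track, on the channel floor (the plate's top, z = 16 mm), at x = -35 in the gauge's frame. From here to a stop at x = +33 two lips overhang the channel (top z = 30); in front of it the flat plate is free above. Channel 30 mm wide, 9 high; slot between the lips 16 wide.
- gauge_lever (a joint): Angle of the lifting lever on the left (+y) side of the head, 0 to 1.0 rad. At 0 (tip down) it points to the gauge's +y, 20 degrees below level; growing angle swings the ball up about an axis along the gauge's x through lever_pivot; 1.0 is the upper stop, 37 degrees above level. Starts at 0 to 0.08. It turns stiffly (about 1.5 N at the ball) and stays where left.
- lever_ball (a point): Centre of the 16 mm black ball on the end of the lever, 64 mm from the pivot; rod 7 mm thick. 128 mm above the bench when down, 188 mm when up. Nothing else is within 35 mm of it. It can be pinched from above, fingers closing along the gauge's x, and led along its arc with the fingers kept pointing down.
- lever_pivot (a point): Point on the lever's axis, at x = 0, y = 30, z = 150 mm in the gauge's frame.
- gauge_spindle: Steel measuring spindle, 8 mm thick, hanging from the head and raised by the lever, 14 mm per rad. Origin equals the gauge's when the lever is at 0 and rises with it. Its tip is 48.5 mm above the origin: with the lever down just over the fossil, 7.5 mm below the rim of the cup; with the lever fully up 6.5 mm above the rim.
- carriage: Specimen carriage in the track, 0.15 to 0.31 kg. Origin under the middle of its length, under its foot (z = 16 mm in the track); axes as the gauge's. T-foot x -40 to +50, 26 wide, 7 high; neck 12 wide; sled plate 112 x 34 mm, z 15.5 to 22. Origin starts at x = -41 to -31 mm in the gauge's frame; 2 mm play to the sides and up; free of the lips, to be lifted, beyond x = -87.
- cup (a point): Middle of the rim of the carriage's grey cup, 34 mm across, 18 mm high, in which the fossil lies: x = 36, y = 0, z = 40 mm in the carriage's frame; at the start under the spindle.
- carriage_tab (a point): Point to grip on the carriage's upright aluminium tab (22 mm long in x, 10 thick in y, z = 22 to 57 mm of the carriage): x = -43, y = 0, z = 46 mm in the carriage's frame, 11 mm below the tab's top. Fingers close along the carriage's y. The rim of a big clay bowl, 102 mm high, is 60 mm or more to its right. The carriage stands steadily on its foot.
- tray: White shallow tray, fixed, 150 (x) x 112 (y) x 16 mm high (a bead on the rim to 18), walls and floor 3 mm thick (inside 144 x 106). Origin under its middle. One carriage stands lengthwise along its x at about y = +26 mm; the half at y = -26 mm is free.
- tray_free (a point): Middle of the free half of the tray, on its floor: x = 0, y = -26, z = 3 mm in the tray's frame, axes as the tray's.
- carriage_done: A second carriage of the same form already standing in the tray; origin and axes as for the carriage.
- petri_dish: Bystander: glass petri dish, 62 mm across, 14 mm high. Origin under its middle.
- cork_a: Bystander: tapered cork, 26 mm across, 24 mm high. Origin under its middle.
- vial_a: Bystander: corked glass vial lying down, 68 x 19 mm. Origin under its middle.
- forceps: Bystander: forceps, 132 mm long. Origin under its middle.
- pocket_lens: Bystander: folding pocket lens, 45 x 28 x 12 mm. Origin under its middle.
- dust_brush: Bystander: flat dusting brush, 152 mm long. Origin under its middle.
- needle_a: Bystander: mounted needle with a wooden handle, 145 mm long. Origin under its middle.
- jar_09: Bystander: specimen jar with screw lid, 45 mm across, 70 mm high. Origin under its middle.
- jar_14: Bystander: specimen jar with screw lid, 44 mm across, 66 mm high. Origin under its middle.
- pencil_green: Bystander: pencil, 124 mm long. Origin under its middle.

How it is judged (in metres and radians):
On the way, in this order (a step that is already met when the one before it is completed fails the run):
1. lever fully up while the carriage is still in its place under the tip (value of joint gauge_lever above 0.8 rad and x of carriage in the frame of gauge above -0.055 m), for 0.2 s.
2. carriage drawn along the track to its open end (x of carriage in the frame of gauge below -0.085 m and y of carriage in the frame of gauge between -0.02 and 0.02 m and z of carriage in the frame of gauge below 0.03 m and value of joint gauge_lever above 0.8 rad).
At the end, for the whole second after the job is handed in: The carriage stands upright and at rest on the floor of the tray (origin within 35 mm of its middle along x and 45 mm along y, less than 7 mm above the tray's underside, tilt under 0.08 rad) and the lever is up (over 0.8 rad) (x of carriage in the frame of tray between -0.035 and 0.035 m and y of carriage in the frame of tray between -0.045 and 0.045 m and z of carriage in the frame of tray between 0 and 0.007 m and angle between carriage's own z axis and vertical below 0.08 rad and linear speed of carriage below 0.02 m/s and value of joint gauge_lever above 0.8 rad); the robot touches nothing.
It fails at once if the measuring tip pressed or knocked by the carriage (over 5 N) (contact force between gauge_spindle and carriage above 5 N).
It fails at once if the carriage tilted by more than 0.35 rad (angle between carriage's own z axis and vertical above 0.35 rad).
It fails at once if the carriage dropped (falling free faster than 0.5 m/s) (linear speed of carriage above 0.5 m/s and contact force between the fingers and carriage below 0.1 N).
It fails at once if the carriage already in the tray moved more than 25 mm (distance of carriage_done from where it was at the start of the episode above 0.025 m).
It fails at once if a bystander moved more than 30 mm (distance of any of petri_dish, cork_a, vial_a, forceps, pocket_lens, dust_brush, needle_a, jar_09, jar_14, pencil_green from where it was at the start of the episode above 0.03 m).
It also fails if it takes over 54 s, if anything falls off the work surface, if the arm or the gripper's body presses on something with over 40 N, if the wrist force passes 120 N, or if a joint passes its speed limit or range.

## Working session

There is one attempt and no reset: what is moved stays moved. The work goes in short steps, Python scripts to look and compute and a tool call to move; the robot and the scene stay as the last step left them, time stands still between calls to the robot, and variables do not carry over. Pictures are saved under pics/ and viewed, at most 12 in all, crops included, and the job is handed in when it is done.

```bash
ls; mkdir -p pics; cat > h.py <<'E'
import numpy as np,cv2
from workcell import env
def save(f,n,crop=None,s=1):
    im=f["img"]
    if crop: a,b,c,d=crop; im=im[b:d,a:c]
    cv2.imwrite("pics/"+n,cv2.resize(im,None,fx=s,fy=s,interpolation=cv2.INTER_CUBIC))
def pt(f,u,v,z=None,r=1):
    # world point of pixel; by depth, or on plane z
    K,R,t=f["K"],f["R"],f["t"]; ray=np.linalg.inv(K)@[u,v,1]
    if z is None:
        p=f["range_z"][v-r:v+r+1,u-r:u+r+1]; return R.T@(ray*np.median(p[p>0])-t)
    c=-R.T@t; d=R.T@ray; return c+d*(z-c[2])/d[2]
def px(f,X):
    p=f["K"]@(f["R"]@np.array(X)+f["t"]); return p[:2]/p[2]
E
python3 - <<'E'
from h import *
import pickle
for n in("top","side"):
    f=env.grab_frame(n); pickle.dump(f,open(n+".pkl","wb")); save(f,n+"0.png",s=1.4); print(n,-f["R"].T@f["t"],f["R"])
s=env.sense();print(s)
E
```

```text
pics
workcell.py
top [0.47990017 0.09140828 0.97018788] [[-0.00644756 -0.99991355  0.01145956]
 [-0.9906478   0.00482507 -0.13635857]
 [ 0.13629148 -0.01223157 -0.99059327]]
side [ 1.19346835 -0.5950098   0.72884396] [[ 0.72693749  0.68666847  0.00694957]
 [ 0.38839686 -0.40278597 -0.82880115]
 [-0.56631242  0.60518582 -0.5595001 ]]
{'t': 0.1, 'joint_positions': array([-7.77680265e+01,  3.02356011e+00,  8.03055875e+01, -7.50788347e-04,
        9.67489885e+01, -4.02961630e+00]), 'joint_velocities': array([-0.03520208, -0.07650059, -0.11747208,  0.09115631,  0.02182904,
       -0.03411094]), 'tau': array([-1.73151648e-04, -3.82581496e+01, -3.60986638e+01, -1.61914604e-04,
        4.76491376e-03,  2.41678276e-05]), 'ee_pos': array([ 0.14696098, -0.50374374,  0.23057133]), 'orientation': array([[ 9.59993672e-01,  2.80021533e-01, -3.01651912e-04],
       [ 2.80021683e-01, -9.59992754e-01,  1.33001631e-03],
       [ 8.28495565e-05, -1.36127632e-03, -9.99999070e-01]]), 'contact_force': array([0.07906147, 0.35096914, 0.83906952]), 'torque': array([ 0.03612627, -0.00386441,  0.03182522]), 'grasp_force': 0.0, 'width': 1.0070857129002002}
```

View pics/top0.png

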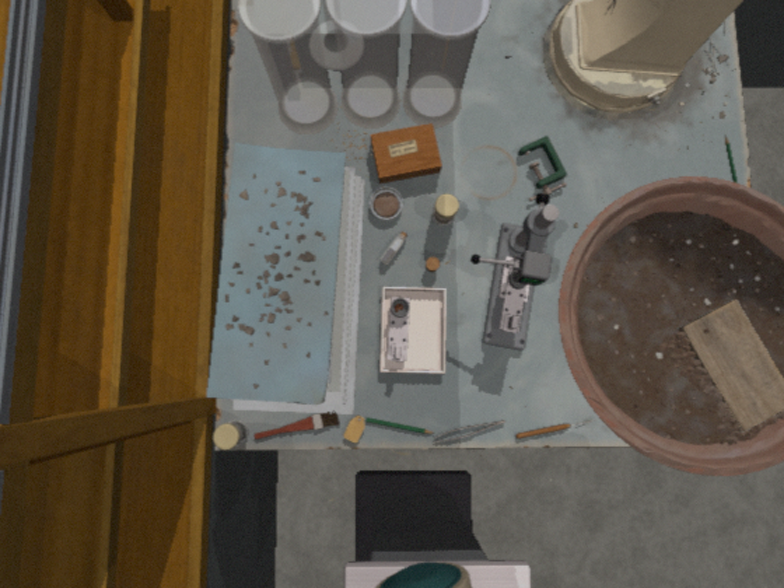

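View pics/side0.png

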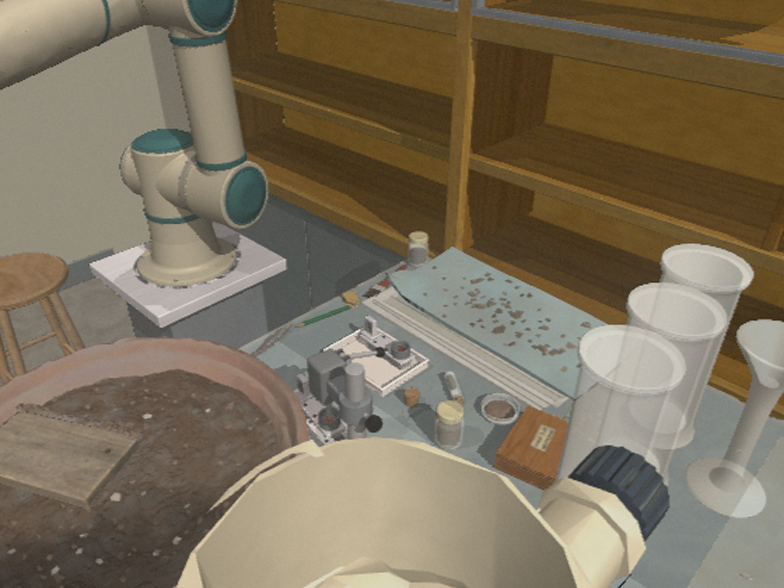

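The top view shows the gauge at about (515,285) of the enlarged picture, with the lever ball at (476,259). The tray is at (413,330) with its right half free, and the bowl is to the right. I'll enlarge this part.

```bash
python3 - <<'E'
from h import *
import pickle
f=pickle.load(open("top.pkl","rb")); save(f,"c1.png",(260,130,420,275),5-0.9*0-0.9)
E
```

```text
(no output)
```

View pics/c1.png

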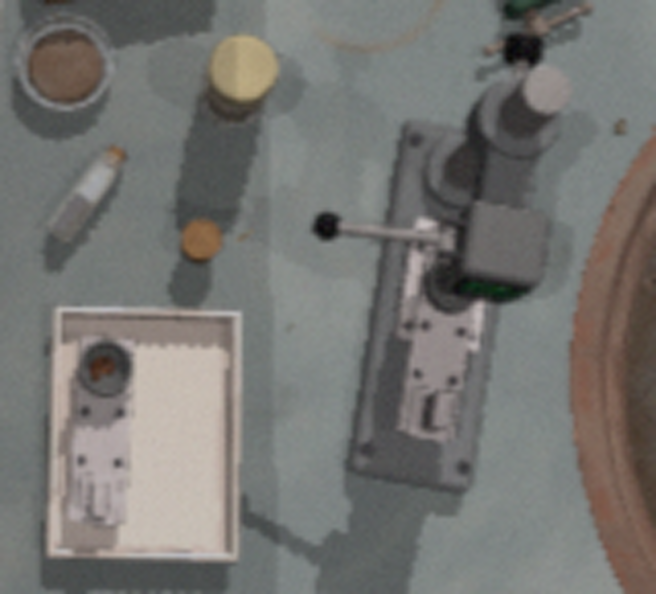

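The crop shows these positions:
- Plate corners: (348,470), (468,491) and (405,121).
- Lever ball: (327,225).
- Carriage tab top: about (437,408).
- Tray corners: (55,310), (242,312), (239,562) and (47,557).

```bash
cat > m.py <<'E'
from h import *
import pickle
f=pickle.load(open("top.pkl","rb"))
g=lambda u,v,z:pt(f,(u+.5)/4.1-.5+260,(v+.5)/4.1-.5+130,z)
a,b,c=g(348,470,.016),g(468,491,.016),g(405,121,.016)
if __name__=="__main__":
    print("plate",a,b,c,"len",np.linalg.norm(c-a),"wid",np.linalg.norm(a-b))
    ang=np.arctan2(*(c-a)[1::-1]); print("yaw",np.degrees(ang),"from width",np.degrees(np.arctan2(*(a-b)[1::-1]))-90)
    ex=np.array([np.cos(ang),np.sin(ang),0]);ey=np.array([-ex[1],ex[0],0])
    o=((a+b)/2+.120*ex+ (c-.108*ex-.038*ey))/2; o[2]=0
    print("gauge",o); B=o+ey*(.030+.064*np.cos(np.radians(20)));B[2]=.128
    print("ball pred",B,"meas",g(327,225,.128))
    C=o-.036*ex-.043*ex; print("tab pred",C,"meas",g(434,408,.073), (g(434,408,.073)-o)@ex)
    for u,v in((327,225),(437,408),(505,240),(545,90),(445,180)): 
        P=pt(f,round(u/4.1+260),round(v/4.1+130),r=1); print("depth",u,v,P,(P-o)@ex,(P-o)@ey)
    T=[g(*p,.018) for p in((55,310),(242,312),(239,562),(47,557))]
    print("tray",np.mean(T,0),T,[np.linalg.norm(T[i]-T[i-1]) for i in range(4)])
    print("done tab",g(98,502,.06),"cup",g(104,366,.043))
E
python3 m.py
```

```text
plate [ 0.52998865 -0.08824566  0.016     ] [ 0.51679021 -0.16114374  0.016     ] [ 0.74898174 -0.13089982  0.016     ] len 0.22310838018931248 wid 0.07408325782412455
yaw -11.021733342328169 from width -10.262421154595373
gauge [ 0.63844246 -0.14759389  0.        ]
ball pred [ 0.65567561 -0.05911623  0.128     ] meas [ 0.65865896 -0.05969259  0.128     ]
tab pred [ 0.56089964 -0.13249057  0.        ] meas [ 0.56240776 -0.12833792  0.073     ] -0.07831360365069465
depth 327 225 [ 0.65533222 -0.05920068  0.13829701] -0.0003209158779704648 0.08999178428076934
depth 437 408 [ 0.56035425 -0.13193254  0.07277012] -0.07964201419311073 0.0004434616425514424
depth 505 240 [ 0.64122679 -0.14801544  0.16154325] 0.002813560752144227 0.0001185356291771468
depth 545 90 [ 0.71353873 -0.1625462   0.19560097] 0.07656969363964569 -0.0003195092586079377
depth 445 180 [ 0.70721354 -0.15418997  0.02597117] 0.06876361627193515 0.006673335979772025
tray [0.55256929 0.03499565 0.018     ] [array([0.62929004, 0.09000021, 0.018     ]), array([ 0.62750531, -0.02532584,  0.018     ]), array([ 0.47487225, -0.02026318,  0.018     ]), array([0.47860958, 0.09557139, 0.018     ])] [np.float64(0.15078341654267743), np.float64(0.1153398575513588), np.float64(0.1527169926574892), np.float64(0.11589485011570225)]
done tab [0.5100303 0.0657155 0.06     ] cup [0.59138928 0.0609475  0.043     ]
```

```bash
cat > go.py <<'E'
import sys; from h import *
# delta to a world TCP target in tool axes, and turn for wanted yaw of tool x
def go(p,yaw):
    s=env.sense();R=s["orientation"];y=np.degrees(np.arctan2(R[1,0],R[0,0]))
    print("tool delta",(R.T@(np.array(p)-s["ee_pos"])).round(4),"turn",round((y-yaw+180)%360-180,2),"at",s["ee_pos"].round(4),"yaw",y.round(2),"q",s["joint_positions"].round(1),"F",s["contact_force"].round(1))
if __name__=="__main__": v=[float(x) for x in sys.argv[1:]]; go(v[:3],v[3])
E
```

Call:
jog_arm(rows=[[0.6,[0,0,-0.03],-7.84],[0.6,[0,0,0],-7.84],[0.6,[0,0,0],-7.84],[0.6,[0,0,0],-7.84],[0.6,[0,0,0],-7.84],[0.6,[0,0,0],-7.84],[0.6,[0,0,0],-7.84],[0.6,[0,0,0],-7.84],[0.6,[0,0,0],0]])

```text
t: 1.0
ee_pos: [0.147, -0.5039, 0.2609]
orientation: [[0.19, 0.982, -0.0], [0.982, -0.19, 0.001], [0.001, -0.0, -1.0]]
contact_force: [-0.3, -0.6, 0.1]
width: 0.598
grasp_force: 0.0
```

```bash
python3 go.py .657 -.0593 .26 79; python3 -c "
from h import *;print(env.grab_frame('wrist')['mount'])"
```

```text
tool delta [0.5334 0.4162 0.0011] turn 0.05 at [ 0.147  -0.5039  0.2609] yaw 79.05 q [-77.8   2.7  77.2   0.  100.1 -66.8] F [-0.3 -0.6  0.1]
[[ 8.92889612e-05 -9.49897917e-01 -3.12560297e-01  8.06706919e-02]
 [ 9.99998953e-01 -3.66666727e-04  1.40000132e-03 -5.18628171e-04]
 [-1.44446380e-03 -3.12560095e-01  9.49896889e-01 -1.43313199e-01]
 [ 0.00000000e+00  0.00000000e+00  0.00000000e+00  1.00000000e+00]]
```

Call:
jog_arm(rows=[[0.6,[0.0267,0.0208,0],0],[0.6,[0.0267,0.0208,0],0],[0.6,[0.0267,0.0208,0],0],[0.6,[0.0267,0.0208,0],0],[0.6,[0.0267,0.0208,0],0],[0.6,[0.0267,0.0208,0],0],[0.6,[0.0267,0.0208,0],0],[0.6,[0.0267,0.0208,0],0],[0.6,[0.0267,0.0208,0],0],[0.6,[0.0267,0.0208,0],0]], quiet=true)

```text
ok
```

Call:
jog_arm(rows=[[0.6,[0.0267,0.0208,0],0],[0.6,[0.0267,0.0208,0],0],[0.6,[0.0267,0.0208,0],0],[0.6,[0.0267,0.0208,0],0],[0.6,[0.0267,0.0208,0],0],[0.6,[0.0267,0.0208,0],0],[0.6,[0.0267,0.0208,0],0],[0.6,[0.0267,0.0208,0],0],[0.6,[0.0267,0.0208,0],0],[0.6,[0.0267,0.0208,0],0],[0.6,[0,0,0],0]])

```text
t: 3.15
ee_pos: [0.659, -0.0563, 0.2589]
orientation: [[0.191, 0.982, -0.003], [0.982, -0.191, 0.001], [0.001, -0.003, -1.0]]
contact_force: [-0.5, 0.4, -0.2]
width: 0.599
grasp_force: 0.0
```

```bash
python3 go.py .657 -.0593 .109 79
python3 - <<'E'
from h import *
s=env.sense();f=env.grab_frame("wrist");save(f,"w1.png",s=1)
M=f["mount"];T=np.eye(4);T[:3,:3]=s["orientation"];T[:3,3]=s["ee_pos"]
W=np.linalg.inv(T@M);f["R"],f["t"]=W[:3,:3],W[:3,3]
print("ball px",px(f,[.657,-.0593,.128]),"pivot",px(f,[.6441,-.1181,.150]))
import pickle;pickle.dump(f,open("w1.pkl","wb"))
E
```

```text
tool delta [-0.0035 -0.001   0.1499] turn -0.02 at [ 0.659  -0.0563  0.2589] yaw 78.98 q [ -8.1  25.8  50.3   0.  104.    2.9] F [-0.5  0.4 -0.2]
ball px [277.89064906 199.7056057 ] pivot [276.26133209 270.95542971]
```

View pics/w1.png

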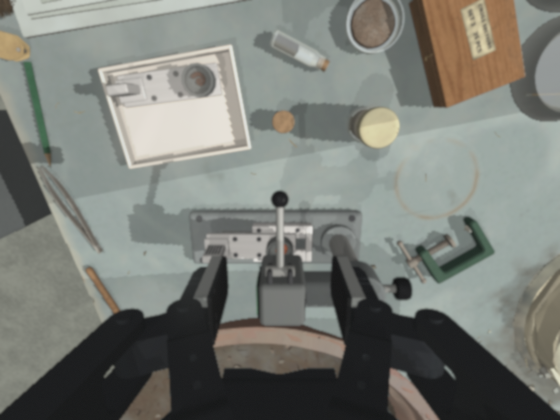

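The wrist view shows the ball at (280,199), which agrees with the prediction to about 1 mm. I'll descend and pinch it.

Call:
jog_arm(rows=[[0.6,[-0.0035,0,0.025],0],[0.6,[0,0,0.025],0],[0.6,[0,0,0.025],0],[0.6,[0,0,0.025],0],[0.6,[0,0,0.025],0],[0.6,[0,0,0.025],0],[0.6,[0,0,0],0],[0.6,[0,0,0],0]])

```text
t: 4.0
ee_pos: [0.6565, -0.0635, 0.112]
orientation: [[0.193, 0.981, -0.0], [0.981, -0.193, -0.0], [-0.0, -0.0, -1.0]]
contact_force: [0.4, 0.1, 0.9]
width: 0.602
grasp_force: 0.0
```

Call:
jog_arm(rows=[[0,[0,0,0],0],[0,[0,0,0],0],[0,[0,0,0],0],[0,[0,0,0],0],[0,[0,0,0],0],[0,[0,0,0],0]], grip_force=40)

```text
t: 4.6
ee_pos: [0.6577, -0.0633, 0.1123]
orientation: [[0.192, 0.981, 0.003], [0.981, -0.192, -0.001], [-0.001, 0.003, -1.0]]
contact_force: [5.2, -2.7, 2.3]
width: 0.153
grasp_force: 38.9
```

```bash
python3 go.py .657 -.0593 .109 79
```

```text
tool delta [ 0.0038 -0.0015  0.0033] turn -0.04 at [ 0.6577 -0.0633  0.1123] yaw 78.96 q [-8.7 28.2 63.9 -0.  87.7  2.4] F [ 5.2 -2.7  2.3]
```

Call:
jog_arm(rows=[[0,[0.0019,0,-0.0061],0],[0,[0.0013,0,-0.0063],0],[0,[0.0006,0,-0.0064],0],[0,[0,0,-0.0064],0],[0,[-0.0006,0,-0.0064],0],[0,[-0.0013,0,-0.0063],0],[0,[-0.0019,0,-0.0061],0],[0,[-0.0025,0,-0.0059],0],[0,[-0.0031,0,-0.0056],0],[0,[-0.0018,0,-0.0026],0],[0,[0,0,0],0],[0,[0,0,0],0]])

```text
t: 5.8
ee_pos: [0.6558, -0.0724, 0.1687]
orientation: [[0.193, 0.981, 0.001], [0.981, -0.193, -0.003], [-0.003, 0.002, -1.0]]
contact_force: [8.0, -9.1, -4.2]
width: 0.13
grasp_force: 39.2
```

```bash
python3 go.py .657 -.0593 .2 79
```

```text
tool delta [ 0.013  -0.0013 -0.0314] turn -0.13 at [ 0.6558 -0.0724  0.1687] yaw 78.87 q [-9.4 26.3 60.  -0.2 93.6  1.7] F [ 8.  -9.1 -4.2]
```

Call:
jog_arm(rows=[[0.5,[0,0,0],0],[0.5,[0,0,0],0],[0.5,[0,0,0],0],[0.5,[0,0,-0.02],0],[0.5,[0,0,-0.03],0],[0.5,[0,0,-0.03],0],[0.5,[0,0,-0.02],0],[0.5,[0,0,0],0]])

```text
t: 6.6
ee_pos: [0.6561, -0.0698, 0.2736]
orientation: [[0.191, 0.982, 0.006], [0.982, -0.191, -0.001], [0.0, 0.007, -1.0]]
contact_force: [0.4, -0.3, -0.0]
width: 0.498
grasp_force: 0.0
```

```bash
python3 - <<'E'
from h import *
s=env.sense();f=env.grab_frame("wrist");save(f,"w2.png",s=1)
M=f["mount"];T=np.eye(4);T[:3,:3]=s["orientation"];T[:3,3]=s["ee_pos"]
W=np.linalg.inv(T@M);f["R"],f["t"]=W[:3,:3],W[:3,3]
import pickle;pickle.dump(f,open("w2.pkl","wb"))
a=np.radians(-11);ex=np.array([np.cos(a),np.sin(a),0]);ey=np.array([-ex[1],ex[0],0]);o=np.array([.639,-.1476,0])
for th in(.8,.9,1.): t=th-np.radians(20);X=o+ey*(.03+.064*np.cos(t));X[2]=.15+.064*np.sin(t);print(th,X,px(f,X),f["R"][2]@X+f["t"][2])
E
python3 go.py .5610 -.1318 .26 169
```

```text
0.8 [ 0.65571536 -0.06160692  0.17789162] [275.84852381 199.03840929] 0.24972470531523416
0.9 [ 0.65512914 -0.06462276  0.18350294] [275.85000363 204.94569027] 0.2453535315849682
1.0 [ 0.65443896 -0.06817344  0.18877951] [275.85405369 211.59949484] 0.2414704967896768
tool delta [-0.0789 -0.0812  0.0105] turn -89.99 at [ 0.6557 -0.0698  0.2707] yaw 79.01 q [ -9.3  25.3  49.7   0.  104.8   1.7] F [ 0.1  0.5 -0.8]
```

View pics/w2.png

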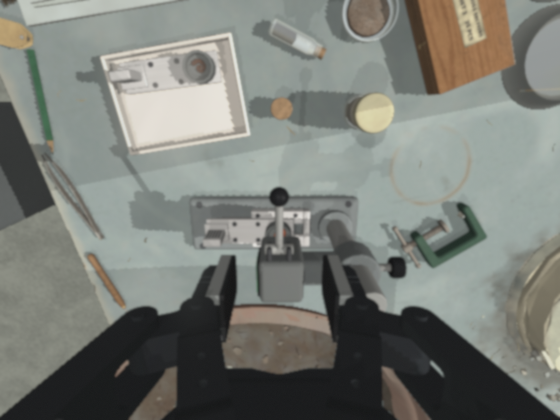

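```bash
python3 - <<'E'
from h import *
import pickle
f=pickle.load(open("w2.pkl","rb"))
print("ball top wrist",pt(f,280,196),pt(f,280,198))
w=pickle.load(open("w1.pkl","rb"));print("ball top before",pt(w,280,199))
print("top tray corners",[pt(f,u,v,.018) for u,v in((231,34),(250,134),(127,153))])
print("tab top w1",pt(w,215,240),pt(w,215,244),pt(w,215,248),"w2",[pt(f,214,v) for v in(228,232,236,240)])
t=env.grab_frame("top");save(t,"top2.png",(300,150,400,240),6)
u=px(t,[.6545,-.066,.187]);print(u)
for i in range(-4,5,2): print([pt(t,int(u[0])+j,int(u[1])+i,r=0)[2].round(3) for j in range(-4,5,2)])
E
```

```text
ball top wrist [ 0.65968423 -0.05792691  0.18430242] [ 0.65940379 -0.05935206  0.18477984]
ball top before [ 0.65968445 -0.05534958  0.14026212]
top tray corners [array([0.63416263, 0.09044424, 0.018     ]), array([ 0.63106377, -0.02099603,  0.018     ]), array([ 0.47506511, -0.01431564,  0.018     ])]
tab top w1 [ 0.56492158 -0.12152132  0.0418652 ] [ 0.56367721 -0.12661715  0.04228962] [ 0.56586186 -0.12699568  0.05376354] w2 [array([ 0.56284534, -0.12480083,  0.04172148]), array([ 0.56405481, -0.12678849,  0.05071315]), array([ 0.56612706, -0.12749879,  0.06245738]), array([ 0.56785079, -0.12848918,  0.0727692 ])]
[347.28764455 180.56430737]
[np.float64(0.002), np.float64(0.5), np.float64(0.516), np.float64(0.531), np.float64(0.544)]
[np.float64(0.182), np.float64(0.501), np.float64(0.518), np.float64(0.533), np.float64(0.546)]
[np.float64(0.488), np.float64(0.504), np.float64(0.52), np.float64(0.536), np.float64(0.547)]
[np.float64(0.489), np.float64(0.508), np.float64(0.522), np.float64(0.534), np.float64(0.55)]
[np.float64(0.493), np.float64(0.507), np.float64(0.524), np.float64(0.539), np.float64(0.552)]
```

View pics/top2.png

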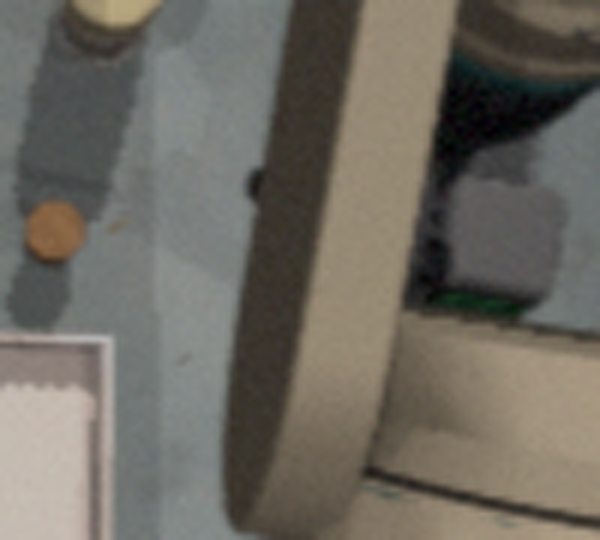

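The picture is blocked by the arm. The wrist depth gives the ball's top at about 0.1845, so the lever is only at about 0.77 rad. I'll regrip with more force and lead it further.

```bash
python3 go.py .658 -.0610 .157 79
```

```text
tool delta [0.0091 0.0011 0.1116] turn 0.0 at [ 0.6552 -0.0698  0.2686] yaw 79.0 q [ -9.3  25.4  49.9   0.  104.8   1.7] F [-0.3 -0.5 -0.5]
```

Call:
jog_arm(rows=[[0.6,[0.009,0.001,0.028],0],[0.6,[0,0,0.028],0],[0.6,[0,0,0.028],0],[0.6,[0,0,0.028],0],[0.6,[0,0,0],0],[0.6,[0,0,0],0]])

```text
t: 7.3
ee_pos: [0.6574, -0.0613, 0.1562]
orientation: [[0.191, 0.982, -0.003], [0.982, -0.191, 0.0], [-0.0, -0.003, -1.0]]
contact_force: [0.6, 0.3, 0.3]
width: 0.6
grasp_force: 0.0
```

Call:
jog_arm(rows=[[0,[0,0,0],0],[0,[0,0,0],0],[0,[0,0,0],0],[0,[0,0,0],0],[0,[0,0,0],0],[0,[0,0,0],0]], grip_force=90)

```text
t: 7.9
ee_pos: [0.6584, -0.0609, 0.1582]
orientation: [[0.191, 0.982, 0.002], [0.982, -0.191, 0.0], [0.001, 0.001, -1.0]]
contact_force: [0.6, 3.6, 3.1]
width: 0.132
grasp_force: 87.8
```

```bash
python3 go.py .657 -.0610 .157 79
```

```text
tool delta [-0.0004 -0.0014  0.0012] turn 0.01 at [ 0.6584 -0.0609  0.1582] yaw 79.01 q [-8.5 26.8 60.5  0.  92.6  2.5] F [0.6 3.6 3.1]
```

Call:
jog_arm(rows=[[0,[-0.0012,0,-0.003],0],[0,[-0.0014,0,-0.003],0],[0,[-0.0016,0,-0.003],0],[0,[-0.0018,0,-0.003],0],[0,[-0.002,0,-0.003],0],[0,[-0.001,0,-0.003],0],[0,[0,0,0],0],[0,[0,0,0],0]])

```text
t: 8.7
ee_pos: [0.6562, -0.0732, 0.1738]
orientation: [[0.194, 0.981, -0.001], [0.981, -0.194, -0.005], [-0.005, -0.0, -1.0]]
contact_force: [-0.2, -9.0, -3.6]
width: 0.076
grasp_force: 145.7
```

```bash
python3 go.py .657 -.0610 .157 79
```

```text
tool delta [ 0.0122 -0.0015  0.0168] turn -0.2 at [ 0.6562 -0.0732  0.1738] yaw 78.8 q [-9.5 26.3 59.3 -0.3 94.4  1.7] F [-0.2 -9.  -3.6]
```

Call:
jog_arm(rows=[[0.5,[0,0,0],0],[0.5,[0,0,0],0],[0.5,[0,0,0],0],[0.5,[0,0,-0.02],0],[0.5,[0,0,-0.03],0],[0.5,[0,0,-0.03],0],[0.5,[0,0,0],0],[0.5,[0,0,0],0]])

```text
t: 9.5
ee_pos: [0.6565, -0.0701, 0.2563]
orientation: [[0.191, 0.982, 0.002], [0.982, -0.191, -0.0], [-0.0, 0.002, -1.0]]
contact_force: [-0.6, 0.1, -0.3]
width: 0.501
grasp_force: 0.0
```

```bash
python3 - <<'E'
from h import *
s=env.sense();f=env.grab_frame("wrist")
M=f["mount"];T=np.eye(4);T[:3,:3]=s["orientation"];T[:3,3]=s["ee_pos"]
W=np.linalg.inv(T@M);f["R"],f["t"]=W[:3,:3],W[:3,3]
for z in (.177,.188):print(px(f,[.657,-.065,z]))
save(f,"w3.png",(180,150,380,300),3)
for v in range(190,232,4): print(v,pt(f,281,v).round(4))
E
```

```text
[278.2859606  209.13553652]
[278.30651405 214.12765067]
190 [ 6.543e-01 -9.870e-02  6.000e-04]
194 [ 6.533e-01 -1.040e-01  6.000e-04]
198 [ 0.6522 -0.1095 -0.    ]
202 [ 0.6518 -0.1112  0.0122]
206 [ 0.6601 -0.0589  0.1896]
210 [ 0.6597 -0.0609  0.1921]
214 [ 0.6592 -0.0634  0.1933]
218 [ 0.6587 -0.066   0.194 ]
222 [ 0.658  -0.0694  0.1927]
226 [ 0.6567 -0.0767  0.1817]
230 [ 0.6559 -0.0812  0.1784]
```

View pics/w3.png

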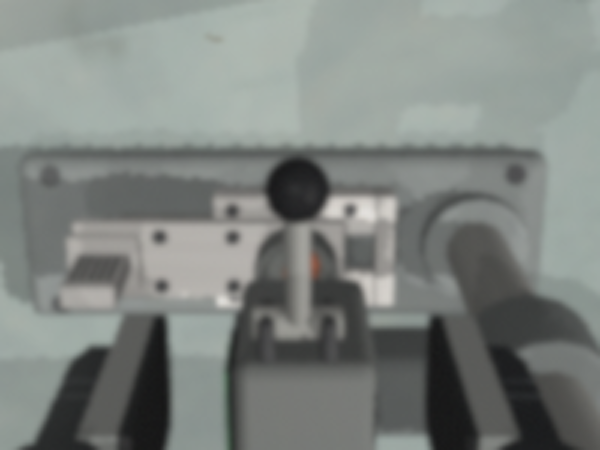

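The ball's top is now at 0.194, so the lever is at about 0.95 rad. The spindle is up out of the cup. Next is the tab.

Call:
jog_arm(rows=[[0.5,[0,0,0],-8.18],[0.5,[0,0,0],-8.18],[0.5,[0,0,0],-8.18],[0.5,[0,0,0],-8.18],[0.5,[0,0,0],-8.18],[0.5,[0,0,0],-8.18],[0.5,[0,0,0],-8.18],[0.5,[0,0,0],-8.18],[0.5,[0,0,0],-8.18],[0.5,[0,0,0],-8.18],[0.5,[0,0,0],-8.18],[0.5,[0,0,0],0]])

```text
t: 10.75
ee_pos: [0.6559, -0.0701, 0.2535]
orientation: [[-0.982, 0.19, -0.003], [0.19, 0.982, 0.0], [0.003, -0.0, -1.0]]
contact_force: [0.4, -0.8, -0.5]
width: 0.498
grasp_force: 0.0
```

```bash
python3 go.py .5606 -.1318 .2 169
```

```text
tool delta [ 0.0817 -0.0787  0.0538] turn 0.04 at [ 0.6559 -0.0701  0.2535] yaw 169.04 q [ -9.3  25.5  51.4  -0.  103.3 -88.3] F [ 0.4 -0.8 -0.5]
```

Call:
jog_arm(rows=[[0.5,[0.0204,-0.0197,0],0],[0.5,[0.0204,-0.0197,0],0],[0.5,[0.0204,-0.0197,0],0],[0.5,[0.0204,-0.0197,0],0],[0.5,[0,0,0.027],0],[0.5,[0,0,0.027],0],[0.5,[0,0,0],0],[0.5,[0,0,0],0]])

```text
t: 11.55
ee_pos: [0.5609, -0.1318, 0.2012]
orientation: [[-0.981, 0.194, -0.002], [0.194, 0.981, 0.0], [0.002, 0.0, -1.0]]
contact_force: [0.1, -0.4, 0.4]
width: 0.502
grasp_force: 0.0
```

```bash
python3 go.py .5606 -.1318 .045 169
python3 - <<'E'
from h import *
s=env.sense();f=env.grab_frame("wrist");save(f,"w4.png")
M=f["mount"];T=np.eye(4);T[:3,:3]=s["orientation"];T[:3,3]=s["ee_pos"]
W=np.linalg.inv(T@M);f["R"],f["t"]=W[:3,:3],W[:3,3]
print("tab px",px(f,[.5606,-.1318,.073]))
import pickle;pickle.dump(f,open("w4.pkl","wb"))
E
```

```text
tool delta [ 1.000e-04 -0.000e+00  1.562e-01] turn -0.16 at [ 0.5609 -0.1318  0.2012] yaw 168.84 q [-16.9  11.9  74.   -0.   94.2 -95.7] F [ 0.1 -0.4  0.4]
tab px [278.44024766 196.43986111]
```

View pics/w4.png

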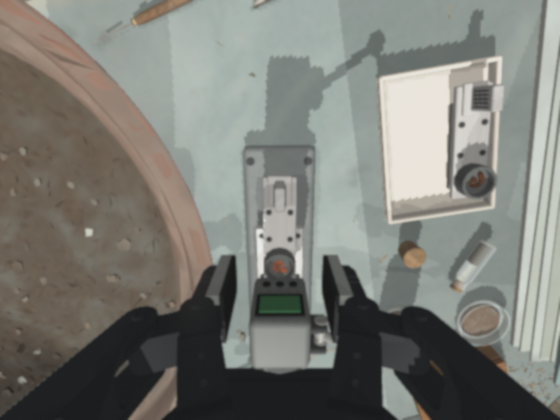

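The tab is at (279,193), as predicted and between the fingers. I'll descend and grip.

Call:
jog_arm(rows=[[0.5,[0,0,0.026],0],[0.5,[0,0,0.026],0],[0.5,[0,0,0.026],0],[0.5,[0,0,0.026],0],[0.5,[0,0,0.026],0],[0.5,[0,0,0.026],0],[0.5,[0,0,0],0],[0.5,[0,0,0],0]])

```text
t: 12.4
ee_pos: [0.562, -0.1322, 0.047]
orientation: [[-0.981, 0.192, 0.002], [0.192, 0.981, -0.001], [-0.002, -0.0, -1.0]]
contact_force: [0.2, 0.3, 1.0]
width: 0.497
grasp_force: 0.0
```

Call:
jog_arm(rows=[[0,[0,0,0],0],[0,[0,0,0],0],[0,[0,0,0],0],[0,[0,0,0],0],[0,[0,0,0],0],[0,[0,0,0],0]], grip_force=60)

```text
t: 13.0
ee_pos: [0.5622, -0.1323, 0.0475]
orientation: [[-0.981, 0.192, 0.003], [0.192, 0.981, -0.001], [-0.003, -0.0, -1.0]]
contact_force: [0.2, 1.1, 6.3]
width: 0.105
grasp_force: 59.5
```

```bash
python3 go.py .5606 -.1318 .045 169
```

```text
tool delta [0.0017 0.0002 0.0025] turn -0.04 at [ 0.5622 -0.1323  0.0475] yaw 168.96 q [-16.9  19.   83.7  -0.   77.2 -95.9] F [0.2 1.1 6.3]
```

Call:
jog_arm(rows=[[0,[0.004,0,0],0],[0,[0.006,0,0],0],[0,[0.006,0,0],0],[0,[0.006,0,0],0],[0,[0.006,0,0],0],[0,[0.006,0,0],0],[0,[0.006,0,0],0],[0,[0.006,0,0],0],[0,[0.006,0,0],0],[0,[0.006,0,0],0],[0,[0.004,0,0],0],[0,[0,0,0],0]])

```text
t: 14.2
ee_pos: [0.5014, -0.1205, 0.0472]
orientation: [[-0.981, 0.192, 0.005], [0.192, 0.981, -0.001], [-0.005, -0.001, -1.0]]
contact_force: [2.5, 0.2, 6.7]
width: 0.106
grasp_force: 59.7
```

Call:
jog_arm(rows=[[0,[0.002,0,0],0],[0,[0,0,0],0],[0,[0,0,0],0]])

```text
t: 14.5
ee_pos: [0.4998, -0.1202, 0.0472]
orientation: [[-0.981, 0.192, 0.005], [0.192, 0.981, -0.002], [-0.005, -0.001, -1.0]]
contact_force: [3.8, -1.1, 7.1]
width: 0.103
grasp_force: 59.5
```

```bash
python3 go.py .5606 -.1318 .045 169
```

```text
tool delta [-0.0619  0.0003  0.0026] turn -0.04 at [ 0.4998 -0.1202  0.0472] yaw 168.96 q [-17.6   9.4  95.1   0.   75.2 -96.6] F [ 3.8 -1.1  7.1]
```

Call:
jog_arm(rows=[[0,[0,0,0],0],[0,[0,0,-0.002],0],[0,[0,0,-0.004],0],[0,[0,0,-0.006],0],[0,[0,0,-0.008],0],[0,[0,0,-0.01],0],[0,[0,0,-0.01],0],[0,[0,0,-0.01],0],[0,[0,0,-0.01],0],[0,[0,0,-0.006],0],[0,[0,0,-0.004],0],[0,[0,0,0],0]], grip_force=100)

```text
t: 15.7
ee_pos: [0.4986, -0.1198, 0.116]
orientation: [[-0.981, 0.191, 0.001], [0.191, 0.981, -0.0], [-0.001, -0.0, -1.0]]
contact_force: [1.0, -0.1, -1.8]
width: 0.095
grasp_force: 97.5
```

```bash
python3 go.py .5105 .0122 .117 177.8
python3 - <<'E'
from h import *
f=env.grab_frame("side");save(f,"s2.png",(150,200,350,350),4)
E
```

```text
tool delta [ 0.0136  0.1318 -0.0011] turn -8.84 at [ 0.4986 -0.1198  0.116 ] yaw 168.96 q [-17.6   4.9  91.6  -0.   83.5 -96.6] F [ 1.  -0.1 -1.8]
```

View pics/s2.png

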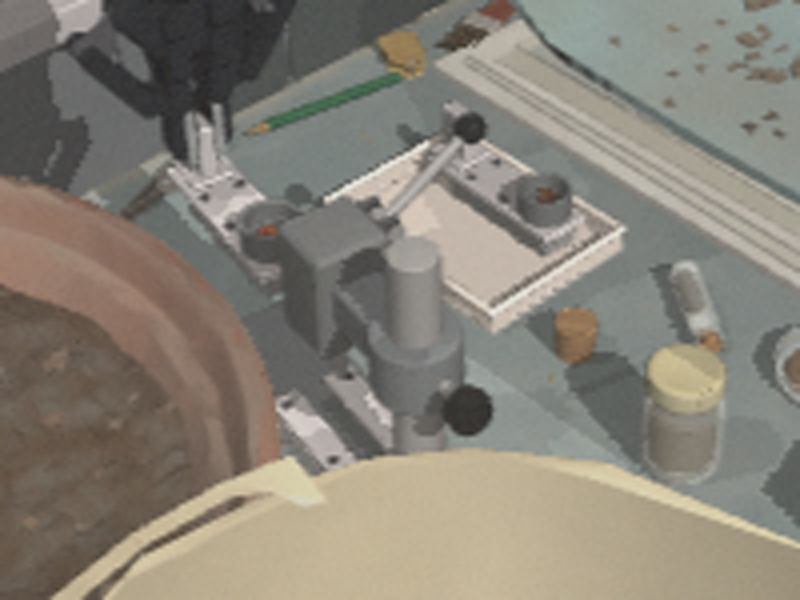

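The side view shows the carriage lifted and level, clear of the gauge, with the lever up. Now I'll carry it over the tray.

Call:
jog_arm(rows=[[0,[0,0.006,0],0],[0,[0.001,0.011,0],0],[0,[0.001,0.013,0],0],[0,[0.002,0.013,0],0],[0,[0.002,0.013,0],0],[0,[0.002,0.013,0],0],[0,[0.002,0.013,0],0],[0,[0.0016,0.013,0],0],[0,[0.001,0.013,0],0],[0,[0.001,0.012,0],0],[0,[0,0.0078,0],0],[0,[0,0.004,0],0]])

```text
t: 16.95
ee_pos: [0.5104, 0.013, 0.1154]
orientation: [[-0.982, 0.191, 0.0], [0.191, 0.982, -0.0], [-0.0, -0.0, -1.0]]
contact_force: [0.3, 0.1, -2.8]
width: 0.094
grasp_force: 97.6
```

Call:
jog_arm(rows=[[0,[0,0,0],-2],[0,[0,0,0],-3],[0,[0,0,0],-2.84],[0,[0,0,0],-1],[0,[0,0,0],0],[0,[0,0,0],0]])

```text
t: 17.55
ee_pos: [0.5102, 0.0121, 0.1154]
orientation: [[-0.999, 0.04, -0.0], [0.04, 0.999, -0.0], [0.0, -0.0, -1.0]]
contact_force: [0.1, -0.4, -2.7]
width: 0.093
grasp_force: 97.6
```

```bash
python3 go.py .5105 .0122 .035 177.8
python3 - <<'E'
from h import *
s=env.sense();f=env.grab_frame("top");save(f,"t3.png",(250,170,400,280),5)
f=env.grab_frame("side");save(f,"s3.png",(200,200,320,290),6)
E
```

```text
tool delta [-0.0003  0.0001  0.0804] turn -0.07 at [0.5102 0.0121 0.1154] yaw 177.73 q [ -2.8   4.6  92.   -0.   83.4 -90.5] F [ 0.1 -0.4 -2.7]
```

View pics/s3.png

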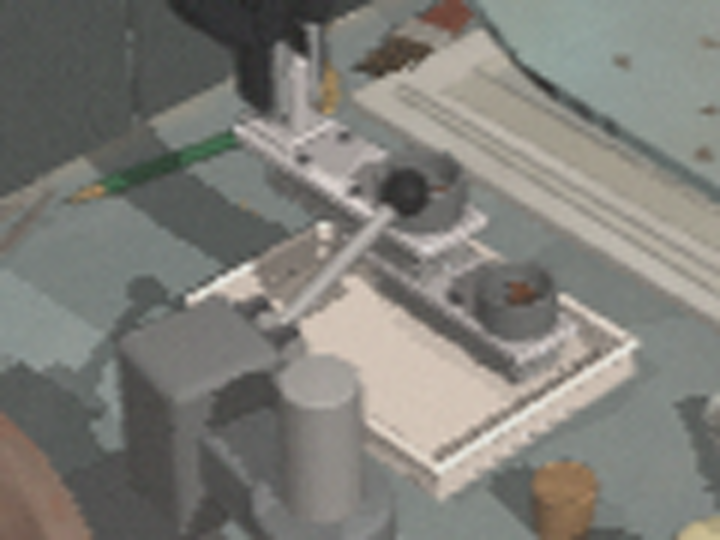

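The carriage is level above the free half of the tray. I'll lower it gently.

Call:
jog_arm(rows=[[0,[0,0,0.005],0],[0,[0,0,0.009],0],[0,[0,0,0.01],0],[0,[0,0,0.01],0],[0,[0,0,0.01],0],[0,[0,0,0.01],0],[0,[0,0,0.009],0],[0,[0,0,0.006],0],[0,[0,0,0.004],0],[0,[0,0,0.002],0],[0,[0,0,0.001],0],[0,[0,0,0],0]])

```text
t: 18.85
ee_pos: [0.5104, 0.0122, 0.0396]
orientation: [[-0.999, 0.038, 0.001], [0.038, 0.999, -0.0], [-0.001, -0.0, -1.0]]
contact_force: [-0.6, 0.1, -2.1]
width: 0.092
grasp_force: 97.6
```

Call:
jog_arm(rows=[[0,[0,0,0.001],0],[0,[0,0,0.001],0],[0,[0,0,0.001],0],[0,[0,0,0],0],[0,[0,0,0],0]])

```text
t: 19.35
ee_pos: [0.5102, 0.0122, 0.0364]
orientation: [[-0.999, 0.038, 0.0], [0.038, 0.999, -0.0], [-0.0, -0.0, -1.0]]
contact_force: [-0.1, -0.0, -2.0]
width: 0.094
grasp_force: 97.6
```

Call:
jog_arm(rows=[[0,[0,0,0.001],0],[0,[0,0,0.001],0],[0,[0,0,0],0],[0,[0,0,0],0]])

```text
t: 19.75
ee_pos: [0.5103, 0.0122, 0.0346]
orientation: [[-0.999, 0.038, 0.0], [0.038, 0.999, -0.0], [-0.0, -0.0, -1.0]]
contact_force: [-2.4, -0.4, 0.8]
width: 0.098
grasp_force: 98.3
```

Call:
jog_arm(rows=[[0,[0,0,0.001],0],[0,[0,0,0],0],[0,[0,0,0],0]])

```text
t: 20.05
ee_pos: [0.5104, 0.0123, 0.0345]
orientation: [[-0.999, 0.038, 0.0], [0.038, 0.999, -0.0], [-0.0, -0.0, -1.0]]
contact_force: [-7.4, 0.9, 9.1]
width: 0.095
grasp_force: 99.5
```

Call:
jog_arm(rows=[[0.1,[0,0,-0.0005],0],[0.2,[0,0,0],0],[0.35,[0,0,0],0],[0.35,[0,0,0],0],[0.35,[0,0,0],0],[0.35,[0,0,-0.01],0],[0.35,[0,0,-0.02],0],[0.35,[0,0,-0.03],0],[0.35,[0,0,-0.03],0],[0.35,[0,0,-0.03],0],[0.35,[0,0,-0.03],0],[0.35,[0,0,0],0]])

```text
t: 21.25
ee_pos: [0.5123, 0.0121, 0.1897]
orientation: [[-0.999, 0.038, 0.01], [0.038, 0.999, -0.001], [-0.01, -0.0, -1.0]]
contact_force: [0.9, -0.2, 0.2]
width: 0.347
grasp_force: 0.0
```

```bash
python3 - <<'E'
from h import *
f=env.grab_frame("side");save(f,"s4.png",(200,200,320,290),6)
E
```

```text
(no output)
```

View pics/s4.png

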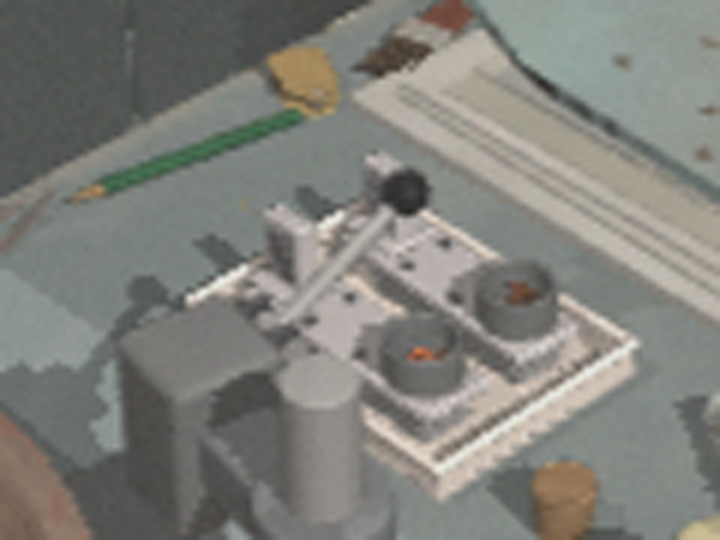

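The picture shows the carriage level in the tray beside the other one, with the fossil in its cup and the lever up. I'll hand the job in.

```bash
python3 -c "
from workcell import env;print(env.sign_off())"
```

```text
the job is handed in; nothing more can be done
None
```

The job is handed in: the lever is up at about 0.95 rad, and the carriage stands level in the free half of the tray with its fossil still in the cup; the hand-in returned no verdict.

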